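# Find the hidden release groove of a display case by touch and press its key

## Robot

A 6-joint arm with a two-finger parallel gripper is mounted at the origin on the work surface. World frame = base frame: x ahead of the robot, y to its left, z up, the work surface at z = 0. Lengths are in m, angles in rad, forces in N, time in s.
With the tool pointing down it reaches from about 0.3 to 0.875 m from the base axis. Payload 6.4 kg.
Tool frame: the origin (TCP) lies midway between the tips of the shut fingers; the grasp point (between the pads) lies 19 mm behind it (env.hold_point_z is the distance from the TCP to the grasp point, in m); z points along the fingers, y is the direction in which the jaws open and shut (so a half turn about z gives the same grasp; the last joint's range is limited). The gripper opens to 85 mm and grips with 20 to 120 N. Pads are 22 mm wide; open, the fingers measure 114 mm over their backs; the gripper's body (76 mm by 85 mm) begins 54 mm behind the grasp point. The pads swing forward as they close: fully open they stand 13 mm farther back than shut.
Start: joints at [1.107, 0.181, 1.607, -0, 1.354, -0.206], TCP at [0.147, 0.556, 0.231] pointing down, gripper open.
Joint ranges: [-2.99, 2.99], [-0.89, 2.07], [0.3, 2.58], [-1.14, 4.28], [0, 2.63], [-3.12, 3.12]. Speed limits (rad/s): [2.57, 2.57, 3.01, 3.14, 3.14, 3.14].

## Interface

Orientations are given as a unit quaternion [w, x, y, z].
In Python, from plant import env gives the robot as it stands. The module is installed in compiled form; this text tells all that it offers.
- The arm moves only by the tool arm_command, never from a script. Its argument "commands" is a list of rows, each a list of 6 numbers: the shift along the world's x, y, z as a fraction of full scale, then the turn, a rotation vector about the world's x, y, z as a fraction of full scale. A call has exactly 5 rows; each row is the pose to reach, as a shift and turn from the pose commanded when the call began; what a row does not reach only later rows make up. Full scale, the value 1, is 250 mm for a shift and 0.5 rad for a turn. A row lasts 1/12 s, in which the tool goes at most 41.7 mm and 7.16 degrees, less where a joint would pass 70% of its speed; a pose out of reach is approached as far as the arm can. A call with a number of a shift or a turn outside -1 to 1 is refused whole. A call with a gripper value outside its range is refused whole. "claw" is the closure, from -1 (fully open) to 1 (shut), so that 0 is half open, set as the call begins (left out, the last holds). The fingers move at their own pace and stop on an object; "newtons" is the grip in N (left out, the last holds). Time passes only in rows, so rows that repeat a pose let the fingers close, or fill a call up. It gives the time, the measured TCP pose, the force and the opening at its end, in the units of the state.
- env.get_obs(): the state, without advancing time (a new reading comes with each control period).
- env.snapshot(name): name is "side" or "top" or "wrist"; returns a dict with "pixels" (420x560x3 uint8, blue, green, red), "range_z" (420x560 float32, m along the optical axis (not along the pixel's ray), 0 where there is no reading), "camera_matrix" (3x3 intrinsics, pixels), "rvec" (rotation vector, rad) and "tvec" (3), from world to camera coordinates, as OpenCV has them. Camera axes: x right, y down, z forward; pixel columns grow to the right and rows downward; lengths in m; the calibration is good to about 2 mm. A picture is of the moment at which its call begins.
- env.job_done(): hands the job in, once; it reports no verdict.
Trained networks look in the newest picture that a camera, given by its name, has taken for a name from the list of things; names that differ only in an ending like _2 or _b are one class to them, and where a whole thing is asked for, a point or a joint stands for the part that bears it (a point fixed in the world has none). Each returns a list of dicts, best first, with "confidence" (0 to 1); they miss things now and then, are a little off and sometimes report something else, mostly with a low value. They report only what shows in the picture. A call takes as long as a camera call. They do not tell look-alikes from the thing itself.
- env.outline_of(camera, name): "mask" (420x560 bool, what is visible of it) and "box" ([centre column, centre row, width, height] in pixels, round what is visible of it).
The state is a dict: "t": time; "q": joint angles; "joint_vel": joint speeds; "joint_efforts": joint torques, N m; "ee_pos": TCP position; "ee_rot": TCP orientation; "force": force on the tool from outside, world axes, zero at the start; "moment": the same for the moment, N m; "width": finger opening in m.
Only numpy, scipy, OpenCV 4.12 (cv2) and the standard library are available. Lean on these libraries where they do the work, as an engineer would, in place of code of your own. Each camera call takes 0.05 s, during which the arm holds its last target.

## Task

Unlock the round butterfly display case: with the fingertips, feel lightly along the flat top of its metal lock ring until you come to the one real groove (the other dark patches are only flush inlays), then press the key inside it all the way down, where it stays, and move clear. Lift or grip nothing, leave the case's clear lid where it lies, and do not disturb the things round about.

Things in the scene. Friction and masses are not known exactly. Their poses are not given: they have to be found in the camera images.
- case: Round display case, fixed to the table: wooden plinth (208 mm across at the foot, 197 mm above, its top at z = 40 mm) carrying a grey metal lock ring and, inside the ring, a loose clear lid over a butterfly. Origin: centre of its underside, on the ring's axis; z up. Its yaw tells nothing of where the groove is
- ring_centre (a point): Point on the ring's axis, level with the ring's flat top, 60 mm above the table. Ring: inner radius 72, outer radius 98, mid-line radius 85 mm; it does not turn. Five black inlays with the key's outline are flush in its top and cannot be felt. Inside the ring the lid's top is 15 mm lower than the ring's, out to radius 64 mm
- release_key (a joint): Black key in the ring's one groove (anywhere round the circle; a gap open inwards, outwards and up, 52 mm long at the inner edge, 64 at the mid-line). It fills radii 73 to 97 mm, 40 degrees of arc; its flat top starts 4 mm below the ring's top. Value: 0 m up, 0.008 m fully home. Slides straight down under about 5 N, no spring, stays put
- lid: Loose clear round lid of the case, 128 mm across, 5 mm thick, 150 g, with a black knob (22 mm across) on its centre, top 23 mm above the lid's underside. Origin: centre of its underside, which lies on the plinth at z = 40 mm. To be left alone
- loupe: Bystander: loose stand loupe, clear foot and black rim, 44 mm across, 36 mm high; origin at the centre of its underside
- jar: Bystander: loose jar with a green cap, 50 mm across, 65 mm high; origin at the centre of its underside
- brush: Bystander: loose brush, 170 mm long, lying on the table along its own x axis; origin at its underside
- box_fern: Bystander: loose clear specimen box (a fern), 70 x 70 x 28 mm, in a low wooden tray at the robot's right; origin at the centre of its underside
- box_beetle: Bystander: loose clear specimen box (three beetles), 70 x 70 x 28 mm, in a low wooden tray at the robot's right; origin at the centre of its underside
- box_shell: Bystander: loose clear specimen box (shells), 70 x 70 x 28 mm, in a low wooden tray at the robot's right; origin at the centre of its underside
- box_twig: Bystander: loose clear specimen box (a twig with a berry), 70 x 70 x 28 mm, in a low wooden tray at the robot's right; origin at the centre of its underside
Not all that is in view belongs to the job. There is more than one size of the case; the one meant has the size given above.

How it is judged:
By the outcome, as a careful person would: the job done as asked, in the order asked, and still so for the second after the job is handed in, with the robot touching nothing.
It also fails if it takes over 72 s, if anything falls off the work surface, if the arm or the gripper's body presses on something with over 40 N, if the wrist force passes 120 N, or if a joint passes its speed limit or range.

## Working session

There is one attempt and no reset: what is moved stays moved. The work goes in short steps, Python scripts to look and compute and a tool call to move; the robot and the scene stay as the last step left them, time stands still between calls to the robot, and variables do not carry over. Pictures are saved under pics/ and viewed, and the job is handed in when it is done.

Besides the shell and the picture viewer there is one more tool, called after ">>>" as name(argument=value, ...), one argument or row to a line, values as JSON. arm_command: Moves the arm, as the interface text tells. Its arguments: {"type":"object","properties":{"commands":{"type":"array"},"claw":{"type":"number"},"newtons":{"type":"number"}},"required":["commands"]}

```bash
mkdir -p pics; cat > h.py <<'E'
import numpy as np,cv2
from plant import env
def save(s,n): cv2.imwrite('pics/'+n,s['pixels'])
def cloud(s):
    Z=s['range_z'];K=s['camera_matrix'];R=cv2.Rodrigues(np.array(s['rvec']))[0];t=np.array(s['tvec']).ravel()
    v,u=np.mgrid[:420,:560];P=np.stack([(u-K[0,2])/K[0,0]*Z,(v-K[1,2])/K[1,1]*Z,Z],-1)
    W=(P-t)@R; W[Z==0]=np.nan
    return W
E
python3 - <<'E'
from h import *
for n in ['top','side','wrist']:
    s=env.snapshot(n);save(s,n+'0.png');np.save(n+'0.npy',cloud(s))
    for nm in ['case','release_key']:
        for d in env.outline_of(n,nm): print(n,nm,d['confidence'],d['box'])
    W=cloud(s);print(W[::60,::80].round(3)[...,2])
print(env.get_obs())
E
```

```text
top case 0.64 [287.9, 265.4, 55.5, 58.1]
top case 0.58 [267.6, 170.3, 82.0, 87.0]
top release_key 0.8 [238.5, 185.4, 23.0, 24.7]
top release_key 0.47 [310.4, 270.8, 4.5, 16.3]
[[-0.756 -0.745 -0.756 -0.751 -0.751 -0.746 -0.744]
 [-0.001  0.001  0.016  0.044  0.     0.036 -0.   ]
 [ 0.001  0.002 -0.001  0.    -0.006 -0.003 -0.002]
 [ 0.114 -0.     0.001  0.039 -0.001  0.037  0.021]
 [ 0.104  0.    -0.001  0.     0.003 -0.001 -0.003]
 [ 0.003  0.002 -0.005  0.004  0.002  0.002 -0.003]
 [ 0.001  0.003  0.001  0.001  0.     0.002  0.   ]]
side case 0.96 [296.9, 193.7, 78.9, 66.6]
side case 0.72 [221.8, 234.4, 56.8, 49.6]
side case 0.33 [273.0, 170.9, 15.8, 12.1]
side release_key 0.71 [271.8, 168.7, 13.0, 13.0]
side release_key 0.49 [352.1, 286.8, 40.3, 36.3]
[[ 0.202 -0.11   0.362 -0.247 -0.055  0.14   0.262]
 [-0.031 -0.48   0.182 -0.001 -0.421 -0.122  0.058]
 [ 0.388 -0.001  0.     0.036  0.013 -0.415 -0.167]
 [ 0.286 -0.001 -0.    -0.002  0.039  0.    -0.413]
 [ 0.108  0.072 -0.001  0.039 -0.001 -0.002  0.033]
 [-0.002 -0.001 -0.002  0.001  0.009 -0.    -0.001]
 [ 0.     0.     0.001 
[... 358 characters left out ...]
 0.313  0.306  0.305  0.313  0.297]]
{'t': 0.45, 'q': array([ 1.10670785e+00,  1.80882018e-01,  1.60706545e+00,  8.48490718e-07,
        1.35383023e+00, -2.06300431e-01]), 'joint_vel': array([ 0.00094134, -0.00116706, -0.00165076, -0.00172482,  0.0007635 ,
        0.00068535]), 'joint_efforts': array([-9.12296218e-05, -4.44370830e+01, -3.51267922e+01, -1.82493568e-04,
        2.69660297e-03, -1.75200245e-05]), 'ee_pos': array([0.14655895, 0.55597249, 0.23121062]), 'ee_rot': array([-3.08269023e-05,  1.28537508e-01,  9.91704644e-01, -8.72373847e-05]), 'force': array([-0.26266633,  0.65034706, -0.10444395]), 'moment': array([ 0.00037781, -0.02982009, -0.02227838]), 'width': 0.08564357360921761}
```

View pics/top0.png

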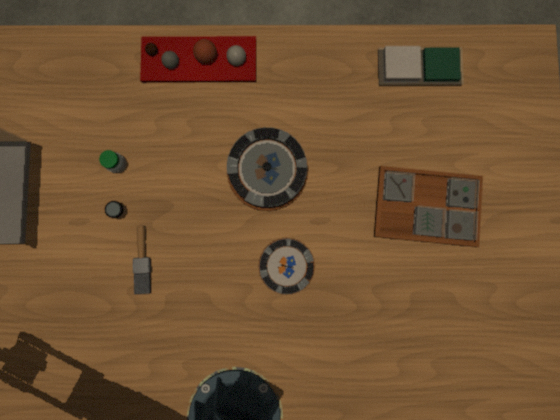

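View pics/side0.png

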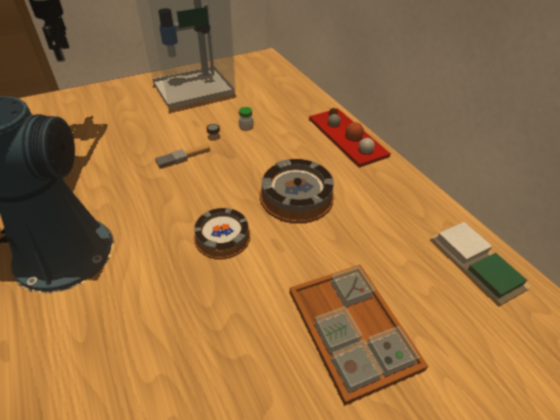

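```bash
python3 - <<'E'
from h import *
W=np.load('top0.npy')
for (u0,u1,v0,v1) in [(220,315,120,220),(255,320,230,300)]:
    w=W[v0:v1,u0:u1].reshape(-1,3); w=w[np.isfinite(w[:,2])]
    r=w[w[:,2]>0.052]; print(len(r), r.min(0),r.max(0),np.median(r[:,2]),np.median(r,0))
    r=r[abs(r[:,2]-np.median(r[:,2]))<.012]
    A=np.c_[2*r[:,:2],np.ones(len(r))];c=np.linalg.lstsq(A,(r[:,:2]**2).sum(1),rcond=None)[0]
    print(c[:2],np.sqrt(c[2]+c[0]**2+c[1]**2),np.percentile(np.hypot(*(r[:,:2]-c[:2]).T),[1,50,99]))
im=cv2.imread('pics/top0.png')[110:310,200:340]
cv2.imwrite('pics/topc.png',cv2.resize(im,None,fx=3,fy=3,interpolation=cv2.INTER_CUBIC))
im=cv2.imread('pics/side0.png')[130:260,190:350]
cv2.imwrite('pics/sidec.png',cv2.resize(im,None,fx=4,fy=4,interpolation=cv2.INTER_CUBIC))
E
```

```text
2382 [ 0.50615367 -0.17758514  0.05205092] [0.70034019 0.01809709 0.0692588 ] 0.059764795372081875 [ 0.60479924 -0.08015387  0.0597648 ]
[ 0.60307015 -0.07965007] 0.08476362013073531 [0.00695329 0.08556192 0.09812358]Traceback (most recent call last):
  File "<stdin>", line 5, in <module>
    return umr_minimum(a, axis, None, out, keepdims, initial, where)
ValueError: zero-size array to reduction operation minimum which has no identity
```

```bash
python3 - <<'E'
from h import *
W=np.load('top0.npy')
im=cv2.imread('pics/top0.png')
w=W[120:220,220:315].reshape(-1,3);g=im[120:220,220:315].reshape(-1,3).mean(1)
c=np.array([.6031,-.0797])
d=w[:,:2]-c;r=np.hypot(*d.T);a=np.degrees(np.arctan2(d[:,1],d[:,0]))%360
for k in range(0,360,10):
    m=(r>.076)&(r<.094)&(a>=k)&(a<k+10)&(w[:,2]>.04)
    print(k,m.sum(),w[m,2].mean().round(4),g[m].mean().round(0),g[m].min().round(0),g[m].max().round(0))
im=cv2.imread('pics/top0.png')[110:230,210:325]
cv2.imwrite('pics/topc.png',cv2.resize(im,None,fx=5,fy=5,interpolation=cv2.INTER_CUBIC))
im=cv2.imread('pics/side0.png')[145:230,250:345]
cv2.imwrite('pics/sidec.png',cv2.resize(im,None,fx=7,fy=7,interpolation=cv2.INTER_CUBIC))
E
```

```text
0 41 0.0606 25.0 15.0 34.0
10 44 0.0606 26.0 19.0 35.0
20 43 0.0595 70.0 30.0 97.0
30 41 0.0598 45.0 11.0 88.0
40 45 0.0607 27.0 15.0 44.0
50 42 0.0597 27.0 20.0 41.0
60 44 0.0606 28.0 21.0 42.0
70 43 0.0607 62.0 24.0 95.0
80 44 0.0598 83.0 75.0 101.0
90 44 0.06 77.0 56.0 81.0
100 45 0.0557 33.0 21.0 66.0
110 45 0.0557 30.0 20.0 42.0
120 43 0.0556 31.0 23.0 41.0
130 48 0.0562 32.0 24.0 45.0
140 42 0.0568 58.0 23.0 82.0
150 46 0.0598 83.0 77.0 94.0
160 45 0.0604 83.0 77.0 103.0
170 40 0.0597 55.0 28.0 99.0
180 46 0.0602 32.0 25.0 38.0
190 45 0.0596 31.0 24.0 38.0
200 43 0.0599 31.0 22.0 44.0
210 48 0.0602 53.0 25.0 102.0
220 43 0.0599 66.0 29.0 94.0
230 45 0.0608 30.0 23.0 39.0
240 45 0.0606 30.0 24.0 38.0
250 43 0.0604 30.0 20.0 40.0
260 46 0.0598 32.0 21.0 60.0
270 45 0.0598 77.0 71.0 88.0
280 44 0.0601 48.0 23.0 89.0
290 43 0.06 26.0 16.0 37.0
300 44 0.0604 26.0 20.0 34.0
310 44 0.0601 26.0 18.0 36.0
320 45 0.0603 49.0 16.0 83.0
330 41 0.0595 74.0 59.0 82.0
340 41 0.0603 30.0 18.0 72.0
350 46 0.06 26.0 17.0 38.0
```

View pics/topc.png

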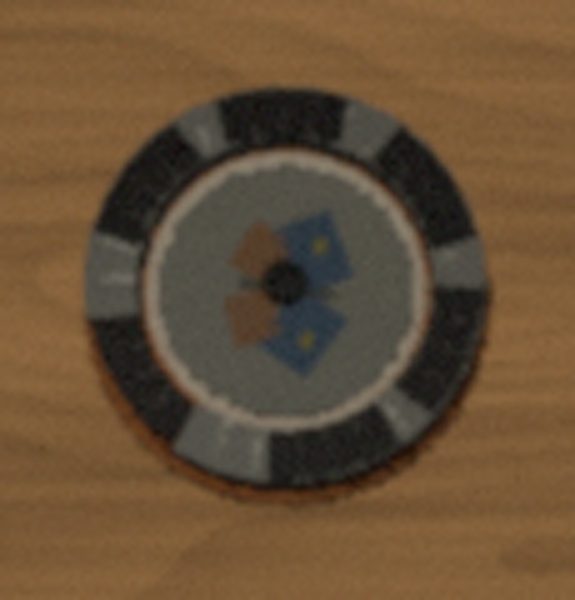

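View pics/sidec.png

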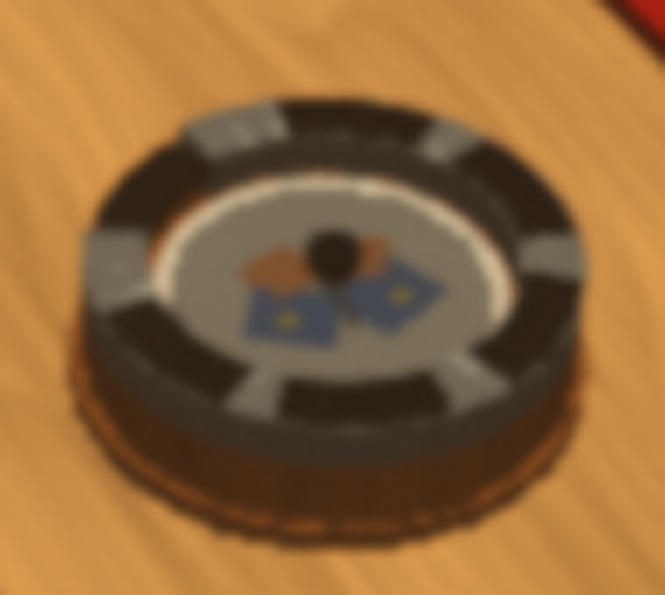

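>>> arm_command(
  commands=[
    [0.092, -0.11, 0, 0, 0, -0.075],
    [0.184, -0.22, 0, 0, 0, -0.15],
    [0.276, -0.33, 0, 0, 0, -0.225],
    [0.368, -0.44, 0, 0, 0, -0.3],
    [0.46, -0.55, 0, 0, 0, -0.375],
  ],
  claw=1,
  newtons=20,
)

```text
t: 0.87
ee_pos: [0.2622, 0.4172, 0.2314]
ee_rot: [0.0, 0.221, 0.975, 0.0]
force: [1.5, -0.1, 0.8]
width: 0.025
```

>>> arm_command(
  commands=[
    [0.092, -0.11, 0, 0, 0, -0.075],
    [0.184, -0.22, 0, 0, 0, -0.15],
    [0.276, -0.33, 0, 0, 0, -0.225],
    [0.368, -0.44, 0, 0, 0, -0.3],
    [0.46, -0.55, 0, 0, 0, -0.375],
  ],
)

```text
t: 1.28
ee_pos: [0.3775, 0.2796, 0.2316]
ee_rot: [0.0, 0.312, 0.95, 0.0]
force: [1.0, -0.4, -0.4]
width: -0.0001
```

>>> arm_command(
  commands=[
    [0.092, -0.11, 0, 0, 0, -0.075],
    [0.184, -0.22, 0, 0, 0, -0.15],
    [0.276, -0.33, 0, 0, 0, -0.225],
    [0.368, -0.44, 0, 0, 0, -0.3],
    [0.46, -0.55, 0, 0, 0, -0.375],
  ],
)

```text
t: 1.7
ee_pos: [0.4925, 0.1419, 0.2315]
ee_rot: [0.0, 0.4, 0.917, 0.0]
force: [0.6, 1.1, 0.3]
width: -0.0002
```

>>> arm_command(
  commands=[
    [0.094, -0.11, -0.06, 0, 0, -0.075],
    [0.188, -0.22, -0.12, 0, 0, -0.15],
    [0.282, -0.33, -0.2, 0, 0, -0.225],
    [0.376, -0.44, -0.28, 0, 0, -0.3],
    [0.47, -0.55, -0.36, 0, 0, -0.375],
  ],
)

```text
t: 2.12
ee_pos: [0.6102, 0.0044, 0.1405]
ee_rot: [0.0, 0.484, 0.875, 0.0]
force: [-0.4, 1.0, -0.3]
width: -0.0002
```

>>> arm_command(
  commands=[
    [0, 0, -0.06, 0, 0, 0],
    [0, 0, -0.12, 0, 0, 0],
    [0, 0, -0.18, 0, 0, 0],
    [0, 0, -0.24, 0, 0, 0],
    [0, 0, -0.24, 0, 0, 0],
  ],
)

```text
t: 2.53
ee_pos: [0.6067, 0.0062, 0.0778]
ee_rot: [-0.003, 0.483, 0.876, -0.001]
force: [-0.6, -0.4, -0.5]
width: -0.0003
```

```bash
python3 - <<'E'
from h import *
for n in ['wrist','side']:
    s=env.snapshot(n);save(s,n+'1.png')
o=env.get_obs();print({k:np.round(o[k],4) for k in o})
E
```

```text
{'t': np.float64(2.6333), 'q': array([-0.1847,  0.4242,  1.6252,  0.    ,  1.0934, -0.7477]), 'joint_vel': array([ 0.0019, -0.0269, -0.0228, -0.0011, -0.0008, -0.0004]), 'joint_efforts': array([-1.08800e-01, -5.01397e+01, -2.92302e+01, -7.60000e-03,
        5.90000e-03,  0.00000e+00]), 'ee_pos': array([0.6087, 0.0061, 0.081 ]), 'ee_rot': array([-6.000e-04,  4.828e-01,  8.757e-01, -2.000e-04]), 'force': array([ 0.4357, -0.4353,  0.3245]), 'moment': array([ 0.0145,  0.0215, -0.0592]), 'width': np.float64(0.0002)}
```

View pics/wrist1.png

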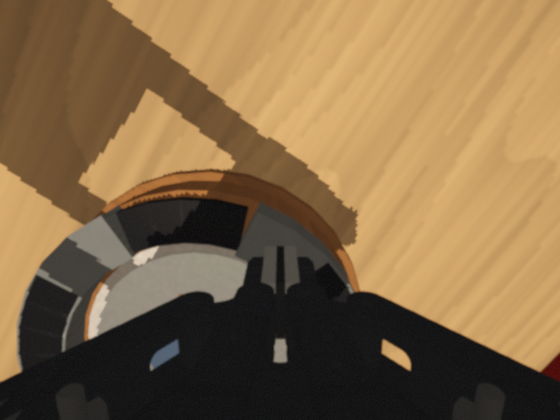

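View pics/side1.png

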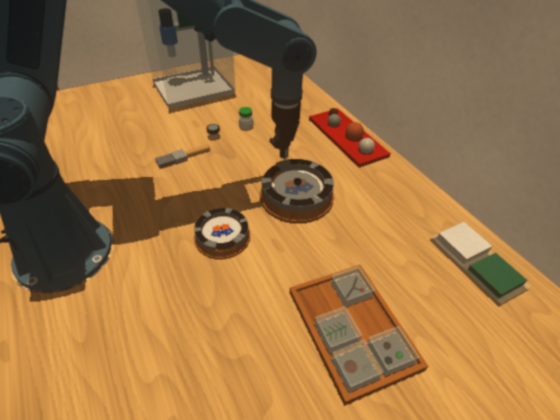

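>>> arm_command(
  commands=[
    [0, 0, -0.02, 0, 0, 0],
    [0, 0, -0.04, 0, 0, 0],
    [0, 0, -0.06, 0, 0, 0],
    [0, 0, -0.072, 0, 0, 0],
    [0, 0, -0.072, 0, 0, 0],
  ],
)

```text
t: 3.05
ee_pos: [0.6085, 0.0062, 0.0625]
ee_rot: [-0.001, 0.483, 0.876, -0.0]
force: [0.1, 0.7, -0.3]
width: -0.0
```

>>> arm_command(
  commands=[
    [0, 0, -0.002, 0, 0, 0],
    [0, 0, -0.004, 0, 0, 0],
    [0, 0, -0.006, 0, 0, 0],
    [0, 0, -0.008, 0, 0, 0],
    [0, 0, -0.008, 0, 0, 0],
  ],
)

```text
t: 3.47
ee_pos: [0.6091, 0.006, 0.0613]
ee_rot: [0.0, 0.483, 0.876, 0.0]
force: [-0.0, -0.8, 0.4]
width: 0.0002
```

>>> arm_command(
  commands=[
    [0, 0, -0.001, 0, 0, 0],
    [0, 0, -0.002, 0, 0, 0],
    [0, 0, -0.003, 0, 0, 0],
    [0, 0, -0.004, 0, 0, 0],
    [0, 0, -0.004, 0, 0, 0],
  ],
)

```text
t: 3.88
ee_pos: [0.6091, 0.006, 0.0602]
ee_rot: [-0.0, 0.483, 0.876, -0.0]
force: [0.7, 0.1, -0.1]
width: 0.0002
```

```bash
python3 - <<'E'
from h import *
o=env.get_obs();print({k:np.round(o[k],4) for k in ['t','ee_pos','force','moment']})
E
```

```text
{'t': np.float64(3.8833), 'ee_pos': array([0.6091, 0.006 , 0.0602]), 'force': array([ 0.6818,  0.1207, -0.0783]), 'moment': array([ 0.0243, -0.0421, -0.0313])}
```

>>> arm_command(
  commands=[
    [0, 0, -0.001, 0, 0, 0],
    [0, 0, -0.002, 0, 0, 0],
    [0, 0, -0.002, 0, 0, 0],
    [0, 0, -0.002, 0, 0, 0],
    [0, 0, -0.002, 0, 0, 0],
  ],
)

```text
t: 4.3
ee_pos: [0.6091, 0.006, 0.0601]
ee_rot: [0.0, 0.483, 0.876, -0.0]
force: [-1.9, -0.2, 4.0]
width: 0.0
```

>>> arm_command(
  commands=[
    [-0.01, 0, 0.0005, 0, 0, 0],
    [-0.02, 0, 0.0005, 0, 0, 0],
    [-0.032, -0.001, 0.0005, 0, 0, 0],
    [-0.043, -0.002, 0.0005, 0, 0, 0],
    [-0.054, -0.004, 0.0005, 0, 0, 0],
  ],
)

```text
t: 4.72
ee_pos: [0.5956, 0.005, 0.0601]
ee_rot: [0.0, 0.483, 0.876, 0.0]
force: [1.4, 1.0, 2.0]
width: 0.0001
```

```bash
python3 - <<'E'
from h import *
o=env.get_obs();print({k:np.round(o[k],4) for k in ['t','ee_pos','force','moment']})
E
```

```text
{'t': np.float64(4.7167), 'ee_pos': array([0.5956, 0.005 , 0.0601]), 'force': array([1.3977, 0.982 , 1.9742]), 'moment': array([ 0.0395, -0.2575, -0.0191])}
```

>>> arm_command(
  commands=[
    [-0.01, -0.001, 0, 0, 0, 0],
    [-0.02, -0.003, 0, 0, 0, 0],
    [-0.03, -0.005, 0, 0, 0, 0],
    [-0.04, -0.007, 0, 0, 0, 0],
    [-0.046, -0.008, 0, 0, 0, 0],
  ],
)

```text
t: 5.13
ee_pos: [0.5839, 0.0029, 0.06]
ee_rot: [0.0, 0.483, 0.876, 0.0]
force: [1.3, 1.2, 1.3]
width: -0.0001
```

>>> arm_command(
  commands=[
    [-0.008, -0.002, 0, 0, 0, 0],
    [-0.016, -0.004, 0, 0, 0, 0],
    [-0.024, -0.007, 0, 0, 0, 0],
    [-0.032, -0.01, 0, 0, 0, 0],
    [-0.04, -0.012, 0, 0, 0, 0],
  ],
)

```text
t: 5.55
ee_pos: [0.573, 0.0, 0.0593]
ee_rot: [-0.001, 0.483, 0.876, -0.0]
force: [0.4, 0.2, 0.5]
width: -0.0
```

>>> arm_command(
  commands=[
    [-0.012, -0.006, 0, 0, 0, 0],
    [-0.024, -0.011, -0.001, 0, 0, 0],
    [-0.036, -0.017, -0.003, 0, 0, 0],
    [-0.048, -0.023, -0.005, 0, 0, 0],
    [-0.06, -0.03, -0.006, 0, 0, 0],
  ],
)

```text
t: 5.97
ee_pos: [0.5587, -0.0076, 0.0583]
ee_rot: [-0.0, 0.483, 0.876, -0.0]
force: [0.0, 0.1, -0.2]
width: -0.0002
```

>>> arm_command(
  commands=[
    [0, 0, -0.002, 0, 0, 0],
    [0, 0, -0.004, 0, 0, 0],
    [0, 0, -0.006, 0, 0, 0],
    [0, 0, -0.007, 0, 0, 0],
    [0, 0, -0.007, 0, 0, 0],
  ],
)

```text
t: 6.38
ee_pos: [0.5592, -0.0074, 0.0566]
ee_rot: [0.0, 0.483, 0.876, 0.0]
force: [-0.4, -1.1, -0.2]
width: 0.0003
```

>>> arm_command(
  commands=[
    [0, 0, -0.001, 0, 0, 0],
    [0, 0, -0.002, 0, 0, 0],
    [0, 0, -0.003, 0, 0, 0],
    [0, 0, -0.004, 0, 0, 0],
    [0, 0, -0.004, 0, 0, 0],
  ],
)

```text
t: 6.8
ee_pos: [0.5592, -0.0074, 0.056]
ee_rot: [0.0, 0.483, 0.876, 0.0]
force: [-1.1, 0.3, 3.7]
width: 0.0
```

>>> arm_command(
  commands=[
    [0, 0, -0.004, 0, 0, 0],
    [0, 0, -0.008, 0, 0, 0],
    [0, 0, -0.012, 0, 0, 0],
    [0, 0, -0.016, 0, 0, 0],
    [0, 0, -0.02, 0, 0, 0],
  ],
)

```text
t: 7.22
ee_pos: [0.5592, -0.0075, 0.0506]
ee_rot: [0.0, 0.483, 0.876, 0.0]
force: [-0.4, 1.8, 5.0]
width: -0.0001
```

>>> arm_command(
  commands=[
    [0, 0, -0.002, 0, 0, 0],
    [0, 0, -0.005, 0, 0, 0],
    [0, 0, -0.008, 0, 0, 0],
    [0, 0, -0.011, 0, 0, 0],
    [0, 0, -0.012, 0, 0, 0],
  ],
)

```text
t: 7.63
ee_pos: [0.5592, -0.0074, 0.0478]
ee_rot: [0.0, 0.483, 0.876, 0.0]
force: [-1.8, 0.3, 8.5]
width: 0.0
```

Force now climbs past the sliding force near the stop; I press a little firmer to make sure it is home.

>>> arm_command(
  commands=[
    [0, 0, -0.001, 0, 0, 0],
    [0, 0, -0.002, 0, 0, 0],
    [0, 0, -0.003, 0, 0, 0],
    [0, 0, -0.004, 0, 0, 0],
    [0, 0, -0.004, 0, 0, 0],
  ],
)

```text
t: 8.05
ee_pos: [0.5593, -0.0074, 0.0477]
ee_rot: [0.0, 0.483, 0.876, 0.0]
force: [-5.1, 2.9, 12.8]
width: -0.0002
```

>>> arm_command(
  commands=[
    [0, 0, 0.02, 0, 0, 0],
    [0, 0, 0.06, 0, 0, 0],
    [0, 0, 0.12, 0, 0, 0],
    [0, 0, 0.22, 0, 0, 0],
    [0, 0, 0.34, 0, 0, 0],
  ],
)

```text
t: 8.47
ee_pos: [0.5575, -0.0073, 0.1309]
ee_rot: [-0.002, 0.483, 0.876, -0.001]
force: [0.0, 0.1, 0.4]
width: 0.0003
```

>>> arm_command(
  commands=[
    [-0.1, 0.12, 0.1, 0, 0, 0],
    [-0.2, 0.24, 0.15, 0, 0, 0],
    [-0.3, 0.36, 0.2, 0, 0, 0],
    [-0.4, 0.48, 0.2, 0, 0, 0],
    [-0.5, 0.6, 0.2, 0, 0, 0],
  ],
)

```text
t: 8.88
ee_pos: [0.4334, 0.1435, 0.183]
ee_rot: [0.001, 0.483, 0.875, 0.001]
force: [0.6, 0.7, -1.0]
width: 0.0002
```

>>> arm_command(
  commands=[
    [-0.05, 0.1, 0, 0, 0, 0],
    [-0.1, 0.2, 0, 0, 0, 0],
    [-0.15, 0.3, 0, 0, 0, 0],
    [-0.18, 0.4, 0, 0, 0, 0],
    [-0.18, 0.4, 0, 0, 0, 0],
  ],
)

```text
t: 9.3
ee_pos: [0.3874, 0.2456, 0.182]
ee_rot: [-0.0, 0.481, 0.877, 0.001]
force: [0.4, -0.0, 0.4]
width: 0.0002
```

```bash
python3 - <<'E'
from h import *
s=env.snapshot('top');save(s,'top2.png')
W=cloud(s); W0=np.load('top0.npy')
c=np.array([.6031,-.0797])
for X in (W0,W):
    w=X[120:220,220:315].reshape(-1,3);d=w[:,:2]-c;r=np.hypot(*d.T);a=np.degrees(np.arctan2(d[:,1],d[:,0]))%360
    print([w[(r>.076)&(r<.094)&(a>=k)&(a<k+10)&(w[:,2]>.04),2].mean().round(4) for k in range(80,170,10)], w[r<.06].mean(0).round(4))
a=cv2.imread('pics/top0.png')
cv2.imwrite('pics/d.png',np.hstack([s['pixels'],cv2.absdiff(s['pixels'],a)])[:,:,:][:, :1120][::1,::1] if 0 else cv2.resize(np.hstack([s['pixels'],cv2.absdiff(s['pixels'],a)]),(800,300)))
o=env.get_obs();print({k:np.round(o[k],4) for k in ['t','ee_pos','force']})
E
```

```text
[np.float64(0.0598), np.float64(0.06), np.float64(0.0557), np.float64(0.0557), np.float64(0.0556), np.float64(0.0562), np.float64(0.0568), np.float64(0.0598), np.float64(0.0604)] [ 0.6028 -0.0797  0.0455]
[np.float64(0.0603), np.float64(0.0597), np.float64(0.0494), np.float64(0.0477), np.float64(0.0481), np.float64(0.0474), np.float64(0.054), np.float64(0.06), np.float64(0.0598)] [ 0.6028 -0.0797  0.0455]
{'t': np.float64(9.35), 'ee_pos': array([0.3882, 0.244 , 0.1819]), 'force': array([-0.4931, -0.8202, -0.0091])}
```

View pics/d.png

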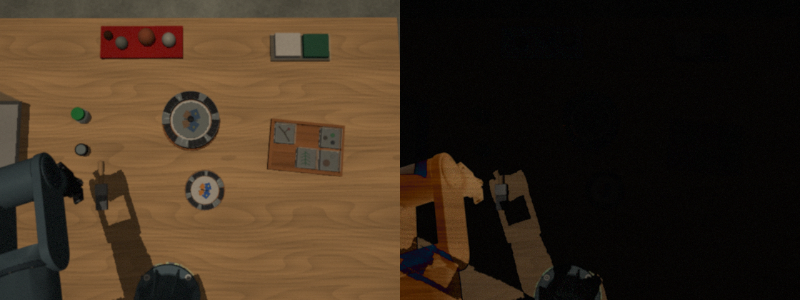

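The key's top now reads about 48 mm, which is fully home. In the difference picture, nothing but the arm and its shadow has changed. The gripper is clear at z = 0.18.

```bash
python3 -c "
from plant import env
print(env.job_done(), env.get_obs()['t'])"
```

```text
the job is handed in; nothing more can be done
the job is handed in; nothing more can be done
```

The key is pressed fully home in the large case, and I handed the job in at about 9.4 s of robot time.

- **Finding the groove:** The camera's depth map had already pointed to it, at about 122° round the ring. I then felt for it, sliding the shut fingertips along the ring's flat top from about 86°. The force was about 4 N at touch-down and 1–2 N while sliding, and it fell to nearly nothing when the tips slid off the edge into the groove. Because I started on the bare metal next to the groove, I did not pass over any of the flush inlays.
- **Pressing the key:** I met its top 4 mm below the ring's top. It slid down at about 5 N and stopped with the fingertips at z = 47.7 mm, where pushing up to about 13 N moved it no further.
- **Last checks:** With the gripper clear, the depth map put the key's top at about 48 mm, against 56 mm before, so it went down the full 8 mm and stayed. The lid's area reads the same depth as before. The before/after top picture shows no other changes, but the arm's shadow covers the brush, so that check says little about it. The gripper passed well above the brush.

No check failed or disagreed. The hand-in itself gives no verdict.

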